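# Fit the blade key to the vise lock

## Robot

A 6-joint arm with a two-finger parallel gripper is mounted at the origin on the work surface. World frame = base frame: x ahead of the robot, y to its left, z up, the work surface at z = 0. Lengths are in mm, angles in rad, forces in N, time in s.
With the tool pointing down it reaches from about 275 to 750 mm from the base axis. Payload 10.2 kg.
Tool frame: the origin (TCP) lies at the centre of the arm's flange, where the gripper is bolted on; the fingertips stand 166 mm ahead of it and the grasp point (between the pads) lies 147 mm ahead of it; z points along the fingers, y is the direction in which the jaws open and shut (so a half turn about z gives the same grasp; the last joint's range is limited). The gripper opens to 88 mm and grips with 3 to 60 N. Pads are 18 mm wide; open, the fingers measure 123 mm over their backs; the gripper's body (75 mm by 187 mm) begins 45 mm behind the grasp point.
Start: joints at [-1.41, 0.313, 1.498, -0, 1.331, -0.223], TCP at [196.573, -486.818, 404.72] pointing down, gripper open.
Joint ranges: [-2.94, 2.94], [-0.97, 2.17], [0.19, 2.56], [-1.23, 4.37], [0.02, 3.11], [-2.88, 2.88]. Speed limits (rad/s): [2.39, 2.39, 3.01, 3.14, 3.14, 3.14].

## Interface

Orientations are given as [roll, pitch, yaw] about the fixed x, y, z axes, in that order (R = Rz(yaw) Ry(pitch) Rx(roll)).
In Python, from cell import observe, snapshot, camera_info, job_done gives the robot as it stands.
- The arm moves only by the tool carry_out, never from a script. Its argument "rows" is a list of rows, each a list of 3 entries, a list of its own where there are three numbers: the shift along the tool's x, y, z in mm, then the turn about the tool's z in rad, then the opening, from 0 (shut) to 1 (fully open). In form: [[[dx, dy, dz], roll, hand], ...]. A call has 1 to 10 rows; each row shifts and turns the pose as measured when the row begins, along the tool's axes as they then stand; what a row does not reach is not made up. A row lasts 1/10 s, in which the tool goes at most 50 mm and 8.59 degrees, less where a joint would pass 70% of its speed; a pose out of reach is approached as far as the arm can. A call with a gripper value outside its range is refused whole. The fingers move at their own pace and stop on an object; the grip force is fixed at half the most. Time passes only in rows, so rows that do not move let the fingers close. It gives the time, the measured TCP pose, the force and the opening at its end, in the units of the state.
- observe(): the state, without advancing time (a new reading comes with each control period).
- snapshot(name): name is "scene" or "top" or "wrist"; returns the picture (400x640x3 uint8, red, green, blue); there is no depth.
- camera_info(name): a dict with "fx", "fy", "cx", "cy" (pixels), "xyz" and "attitude" of the camera in the world; the wrist camera has in their place "hand_eye" (4x4, takes a point from camera to tool coordinates, whose origin is the TCP and whose axes are the flange's). Camera axes: x right, y down, z forward; pixel columns grow to the right and rows downward; lengths in mm; the calibration is good to about 2 mm. A picture is of the moment at which its call begins: read the wrist's pose just before it. camera_info takes no time and is no camera call.
- job_done(): hands the job in, once; it reports no verdict.
The state is a dict: "time": time; "q": joint angles; "joint_velocities": joint speeds; "joint_efforts": joint torques, N m; "tcp_pos": TCP position; "tcp_rot": TCP orientation; "force": force on the tool from outside, world axes, zero at the start; "torque": the same for the moment, N m; "grip_width": finger opening in mm.
Only numpy, scipy, OpenCV 4.12 (cv2) and the standard library are available. Lean on these libraries where they do the work, as an engineer would, in place of code of your own. Each camera call takes 0.05 s, during which the arm holds its last target.

## Task

Take the key with the long crossbar and flat blade foot out of the rack and stand it on the vise's lock block, centred over the slot with its blade crosswise to it. Keep it on the block, pressing lightly, and turn it until the blade drops into the slot; then push it fully home and let go, so that it stands upright with its flange flat on the block. Do not slam or force it onto the block, and leave the other two keys in the rack.

Things in the scene. Friction and masses are not known exactly. Their poses are not given: they have to be found in the camera images.
- blade_key: Key to fit, 0.4 kg steel, hanging by its flange in a rack hole. Sizes in mm. Crossbar 110 long (longest of the three keys), 16 wide, 18 high, mid-height 69 above origin; shank 13 across; flange 66 across, 7 thick; under it a flat blade 36 long, 10 thick, 20 deep, parallel to the bar. Origin: centre of flange underside. z up, x along bar and blade (half turn = same). Lifts straight out; hole varies.
- vise: Low fixed vise with a bare-metal lock block 100 x 100 mm, 50 high at its near end. Origin: on the bench under the block's centre, z up. Slot in the block's top: 46 long, 20 wide, 28 deep, centred, length along vise y. x points to the jaws (70 off, 77 high). Key origin is 70 above the bench with blade across the slot, 50 when home; the blade drops within about 17 degrees of the slot.
- pin_key: Key to be left in the rack: same flange and shank, short crossbar 58 mm long, round pin foot 28 mm across. Origin: centre of flange underside, z up. The rack is a low steel stand with a row of three 48 mm square holes, 125 mm apart, its plate top 70 mm above the bench, where the flanges rest.
- knob_key: Key to be left in the rack: same flange and shank, but a round black knob 44 mm across as handle (top 82 mm above origin) and a square foot 28 mm wide. Origin: centre of the flange's underside, z up.
Things that resemble listed ones, but are neither listed nor needed, are in the scene too. Leave any pink or turquoise look-alike of the knob_key alone.

How it is judged (in metres and radians):
On the way, in this order (a step that is already met when the one before it is completed fails the run):
1. the key's blade rests on the lock block over the slot, turned at least 45 degrees away from it (x of blade_key in the frame of vise between -0.012 and 0.012 m and y of blade_key in the frame of vise between -0.012 and 0.012 m and z of blade_key in the frame of vise between 0.066 and 0.075 m and angle between blade_key's own z axis and vertical below 0.15 rad and contact force between blade_key and vise above 0.3 N and angle between the x axis of blade_key and the y axis of vise, either way round above 0.78 rad), for 0.2 s.
2. the key, still resting on the block over the slot, has been turned to within 35 degrees of it (x of blade_key in the frame of vise between -0.012 and 0.012 m and y of blade_key in the frame of vise between -0.012 and 0.012 m and z of blade_key in the frame of vise between 0.066 and 0.075 m and angle between blade_key's own z axis and vertical below 0.15 rad and contact force between blade_key and vise above 0.3 N and angle between the x axis of blade_key and the y axis of vise, either way round below 0.61 rad).
At the end, for the whole second after the job is handed in: The blade key stands in the lock block's slot: centred within 12 mm, flange underside within 4 mm of the block's top, upright within 5 degrees, blade within 23 degrees of the slot's line, at rest; the other two keys are upright in the rack within 30 mm of where they were (x of blade_key in the frame of vise between -0.012 and 0.012 m and y of blade_key in the frame of vise between -0.012 and 0.012 m and z of blade_key in the frame of vise between 0.046 and 0.054 m and angle between blade_key's own z axis and vertical below 0.08 rad and angle between the x axis of blade_key and the y axis of vise, either way round below 0.4 rad and linear speed of blade_key below 0.02 m/s and not (distance of pin_key from where it was at the start of the episode above 0.03 m) and not (distance of knob_key from where it was at the start of the episode above 0.03 m) and angle between each of pin_key, knob_key's own z axis and vertical below 0.1 rad); the robot touches nothing.
It fails at once if the key is slammed or forced down while its blade stands on the block: over 150 N between it and the vise (contact force between blade_key and vise above 150 N and z of blade_key in the frame of vise above 0.062 m).
It fails at once if another key is taken from or knocked out of the rack (moved over 30 mm) (distance of any of pin_key, knob_key from where it was at the start of the episode above 0.03 m).
It also fails if it takes over 51 s, if anything falls off the work surface, if the arm or the gripper's body presses on something with over 40 N, if the wrist force passes 120 N, or if a joint passes its speed limit or range.

## Working session

There is one attempt and no reset: what is moved stays moved. The work goes in short steps, Python scripts to look and compute and a tool call to move; the robot and the scene stay as the last step left them, time stands still between calls to the robot, and variables do not carry over. Pictures are saved under pics/ and viewed, and the job is handed in when it is done.

Besides the shell and the picture viewer there is one more tool, called after "Emit:" as name(argument=value, ...) on one line, values as JSON. carry_out: Moves the arm, as the interface text tells. Its arguments: {"type":"object","properties":{"rows":{"type":"array"}},"required":["rows"]}

```bash
mkdir -p pics; ls; python3 - <<'E'
from cell import *
import cv2
print(observe())
for n in ["scene","top","wrist"]:
    print(camera_info(n))
    cv2.imwrite(f"pics/{n}0.png",snapshot(n)[:,:,::-1])
E
```

```text
pics
{'time': 0.0, 'q': array([-1.41041352e+00,  3.13464180e-01,  1.49844676e+00,  5.35982729e-06,
        1.33102407e+00, -2.23397836e-01]), 'joint_velocities': array([ 0.00024598, -0.00033622,  0.00059123,  0.00259519,  0.00040213,
        0.00162444]), 'joint_efforts': array([ 1.22629121e-03, -4.02210975e+01, -2.52268320e+01,  6.94721541e-02,
        3.53604590e-02, -9.60870398e-05]), 'tcp_pos': array([ 196.55887099, -486.77360645,  404.15003261]), 'tcp_rot': array([-3.14028482e+00, -3.02464799e-04,  3.83779168e-01]), 'force': array([ 0.48957749, -0.09435628,  0.15470913]), 'torque': array([-0.0156117 , -0.00180736, -0.01462294]), 'grip_width': 87.89741432315952}
{'fx': 402.48358585037505, 'fy': 402.48358585037505, 'cx': 315.0464985392371, 'cy': 204.92801043607088, 'xyz': array([1186.30772581,  162.13032621,  575.41257431]), 'attitude': array([-2.24677168e+00,  1.23517455e-03,  1.86910884e+00])}
{'fx': 429.7361011398025, 'fy': 429.7361011398025, 'cx': 331.78182123217096, 'cy': 194.43330469085143, 'xyz': array([ 381.10791221,  -40.27492837, 1130.99659152]), 'attitude': array([-2.98250175,  0.0334113 , -1.56952765])}
{'fx': 306.85959166184267, 'fy': 306.85959166184267, 'cx': 313.65503710678206, 'cy': 202.78225537813327, 'hand_eye': array([[ 1.07151113e-03, -9.60954318e-01, -2.76704988e-01,
         7.14947730e+01],
       [ 9.99999315e-01,  8.99417586e-04,  7.48852343e-04,
         2.79692690e-01],
       [-4.70739560e-04, -2.76705601e-01,  9.60954624e-01,
         2.02377247e+01],
       [ 0.00000000e+00,  0.00000000e+00,  0.00000000e+00,
         1.00000000e+00]])}
```

View pics/scene0.png

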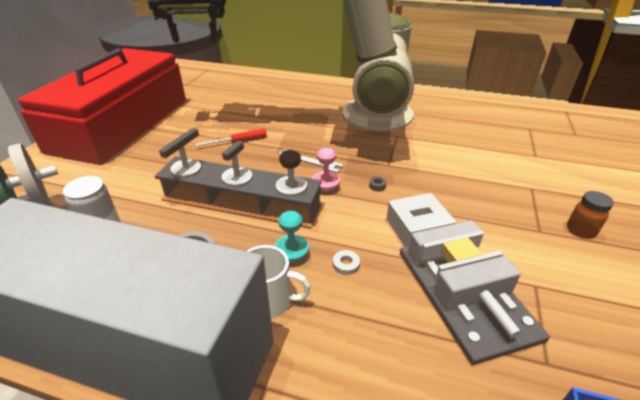

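View pics/top0.png

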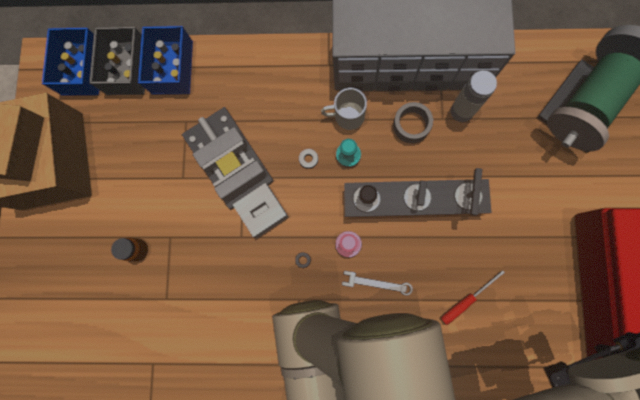

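View pics/wrist0.png

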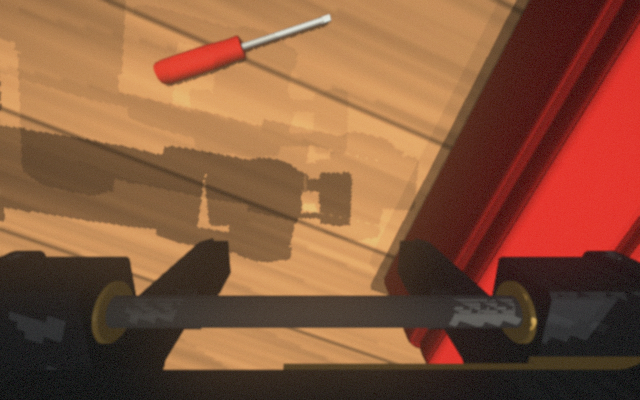

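The scene and top views agree. In the top view the possible targets are the long-bar key at (470,196), the short-bar key at (420,197), the black knob key at (368,197), the pink look-alike at (349,244) and the turquoise one at (348,152). By description it is the long-bar key at the rack's right end. I'll check that in a close crop and measure it.

```bash
cat > h.py <<'E'
import numpy as np, cv2
from cell import *
from scipy.spatial.transform import Rotation as R
def cam(n,obs=None):
    c=camera_info(n)
    K=np.array([[c['fx'],0,c['cx']],[0,c['fy'],c['cy']],[0,0,1.]])
    if n=='wrist':
        T=np.eye(4);T[:3,:3]=R.from_euler('xyz',obs['tcp_rot']).as_matrix();T[:3,3]=obs['tcp_pos']
        T=T@np.array(c['hand_eye']);return K,T[:3,:3],T[:3,3]
    return K,R.from_euler('xyz',c['attitude']).as_matrix(),np.array(c['xyz'])
def toplane(C,uv,z):
    K,Rm,t=C; uv=np.atleast_2d(np.array(uv,float))
    d=(Rm@np.linalg.inv(K)@np.c_[uv,np.ones(len(uv))].T).T
    return t+d*((z-t[2])/d[:,2])[:,None]
def proj(C,P):
    K,Rm,t=C; p=(Rm.T@(np.atleast_2d(P)-t).T); q=K@p; return (q[:2]/q[2]).T
E
python3 - <<'E'
from h import *
im=cv2.imread('pics/top0.png'); sc=cv2.imread('pics/scene0.png')
a=cv2.resize(im[160:230,340:500],None,fx=5,fy=5,interpolation=cv2.INTER_CUBIC)
b=cv2.resize(im[100:240,170:300],None,fx=4,fy=4,interpolation=cv2.INTER_CUBIC)
c=cv2.resize(sc[120:220,150:350],None,fx=4,fy=4,interpolation=cv2.INTER_CUBIC)
cv2.imwrite('pics/a.png',a);cv2.imwrite('pics/b.png',b);cv2.imwrite('pics/c.png',c)
E
```

```text
(no output)
```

View pics/a.png

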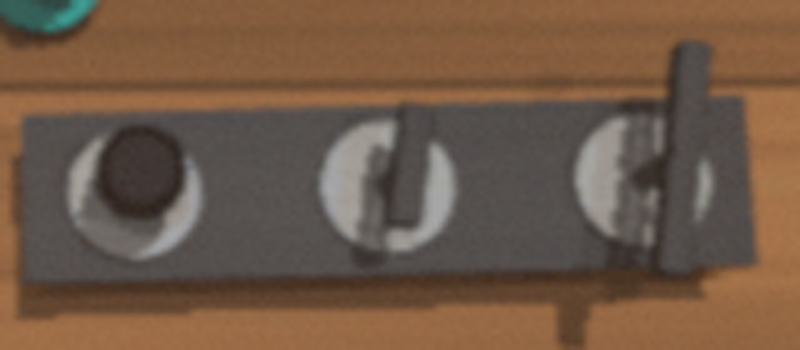

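View pics/b.png

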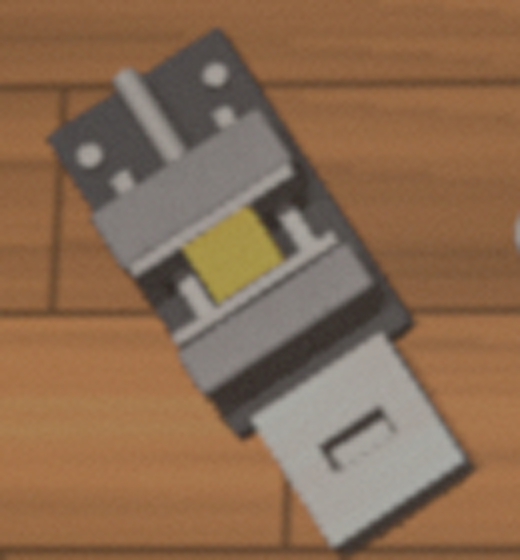

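View pics/c.png

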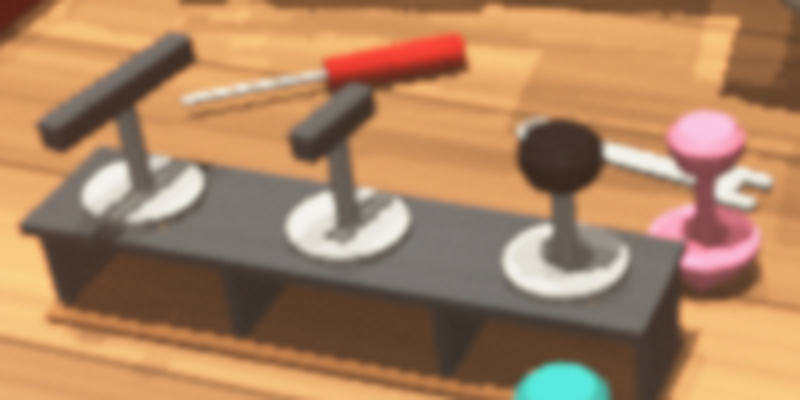

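```bash
python3 - <<'E'
from h import *
C=cam('top')
f=lambda p,s,o:(np.array(p,float)+.5)/s-.5+np.array(o)
bar=toplane(C,f([(678,42),(711,44),(690,272),(657,270)],5,(340,160)),148)
print('bar',bar[:,:2],bar.mean(0), [np.linalg.norm(bar[i]-bar[i-1]) for i in range(4)])
d=(bar[0]+bar[1]-bar[2]-bar[3]);print('bar yaw',np.arctan2(d[1],d[0]))
fl=toplane(C,f([(575,180),(714,180),(645,113),(645,250),(645,180),(388,185),(135,190)],5,(340,160)),77);print('flange',fl[:,:2])
b=toplane(C,f([(252,417),(388,333),(470,465),(338,549)],4,(170,100)),50)
print('block',b[:,:2],b.mean(0),[np.linalg.norm(b[i]-b[i-1]) for i in range(4)])
s=toplane(C,f([(320,452),(383,408),(396,430),(336,470)],4,(170,100)),50)
print('slot',s[:,:2],s.mean(0),[np.linalg.norm(s[i]-s[i-1]) for i in range(4)])
x=b[0]+b[1]-b[2]-b[3]; y=b[0]+b[3]-b[1]-b[2]
print('vise x dir',np.arctan2(x[1],x[0]),'y dir',np.arctan2(y[1],y[0]))
y=s[0]+s[3]-s[1]-s[2];print('slot',np.arctan2(y[1],y[0]))
S=cam('scene');print(proj(S,np.array([bar.mean(0),fl[4],b.mean(0)])))
E
```

```text
bar [[ 599.48129784 -339.29616987]
 [ 598.44123998 -354.35092822]
 [ 492.42660294 -339.23458128]
 [ 493.37992031 -324.41674348]] [ 545.93226527 -339.32460571  148.        ] [np.float64(107.13962686407476), np.float64(15.090641780677764), np.float64(107.08691429054095), np.float64(14.84847235005946)]
bar yaw -0.14048063751952136
flange [[ 546.12350651 -307.20503452]
 [ 545.85308101 -374.84447578]
 [ 579.48822567 -342.93514953]
 [ 511.33834977 -339.61834981]
 [ 545.9871746  -341.30468029]
 [ 543.99220117 -215.66907005]
 [ 541.97503198  -91.08984586]]
block [[531.15994385 250.03539317]
 [585.41212119 163.88344275]
 [499.95675187 109.39563653]
 [446.88839512 192.09562677]] [515.85430301 178.85252481  50.        ] [np.float64(102.26783685442197), np.float64(101.81088992526176), np.float64(101.34861208302986), np.float64(98.26260160546273)]
slot [[508.50804837 205.49236288]
 [536.68185218 165.85699305]
 [522.48670313 157.1556124 ]
 [496.96741908 194.88226914]] [516.16100569 180.84680937  50.        ] [np.float64(15.6767411668264), np.float64(48.62844602625187), np.float64(16.64981326652748), np.float64(45.54705793712647)]
vise x dir 0.5850448301180009 y dir 2.1369744053383797
slot 2.1775175976477392
[[179.07558554 138.72838031]
 [185.00248016 166.49584035]
 [419.33844459 210.68423782]]
```

The top-view numbers match what they should be:

| Item | Measured | Expected |
|---|---|---|
| Bar | 107 x 15 mm | 110 x 16 mm |
| Flange diameter | 68 mm | 66 mm |
| Hole pitch | 125 mm | 125 mm |
| Block | 101 mm | 100 mm |

The target key is at (546,-340), yaw -0.14. The vise is at (516,180), x direction about 0.585. First I turn the tool, then travel at this height.

Emit:
carry_out(rows=[[[0,0,0],0.131,1],[[0,0,0],0.131,1],[[0,0,0],0.131,1],[[0,0,0],0.131,1]])

```text
time: 0.55
tcp_pos: [196.6, -486.7, 403.3]
tcp_rot: [-3.138, 0.001, -0.158]
force: [-0.4, 0.4, -0.9]
grip_width: 88.2
```

```bash
cat >> h.py <<'E'
def plan(target,yaw=None):
    o=observe(); M=R.from_euler('xyz',o['tcp_rot']).as_matrix()
    y=np.arctan2(M[1,0],M[0,0])
    print('t',round(o['time'],2),'tcp',o['tcp_pos'].round(1),'yaw',round(y,3),'tilt',round(np.arccos(-M[2,2]),4),'F',o['force'].round(1),'w',round(o['grip_width'],1))
    print('shift',(M.T@(np.array(target)-o['tcp_pos'])).round(1),'turn',None if yaw is None else round(-(yaw-y),3))
E
python3 -c "
from h import *
plan([500,-340,400],-0.14)"
```

```text
t 0.55 tcp [ 196.6 -486.7  403.3] yaw -0.158 tilt 0.0033 F [-0.4  0.4 -0.9] w 88.2
shift [ 276.5 -192.7    3.6] turn -0.018
```

Emit:
carry_out(rows=[[[40,-24,0],0,1],[[40,-24,0],0,1],[[40,-24,0],0,1],[[40,-24,0],0,1],[[40,-24,0],0,1],[[40,-24,0],0,1],[[40,-24,0],0,1],[[40,-24,0],0,1]])

```text
time: 1.35
tcp_pos: [552.2, -346.9, 401.5]
tcp_rot: [-3.137, 0.004, -0.173]
force: [-0.2, -0.9, 0.6]
grip_width: 88.3
```

```bash
python3 -c "
from h import *
plan([546,-340,400],-0.14)
o=observe();np.save('o1.npy',o,allow_pickle=True)
im=snapshot('wrist')[:,:,::-1];cv2.imwrite('pics/w1.png',im)"
```

```text
t 1.35 tcp [ 552.2 -346.9  401.5] yaw -0.173 tilt 0.0062 F [-0.2 -0.9  0.6] w 88.3
shift [-7.2 -5.8  1.5] turn -0.033
```

View pics/w1.png

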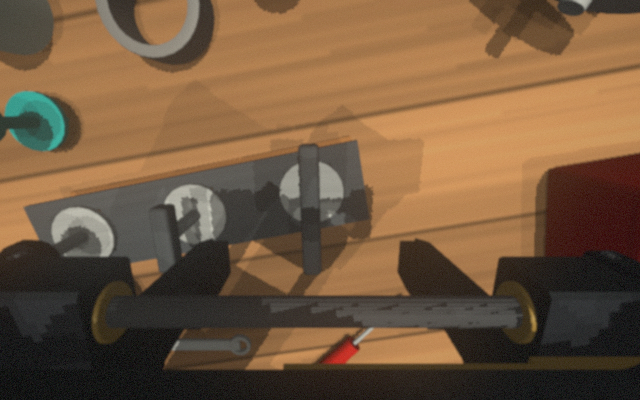

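The wrist view shows the long bar from (309,145) to (311,274), between the fingers and close to upright in the picture. The flange is at (312,192).

```bash
python3 -c "
from h import *
o=np.load('o1.npy',allow_pickle=True).item()
C=cam('wrist',o)
b=toplane(C,[(301,145),(318,145),(321,273),(302,273)],148);print(b.round(1),b.mean(0))
d=b[0]+b[1]-b[2]-b[3];print(np.arctan2(d[1],d[0]),[np.linalg.norm(b[i]-b[i-1]).round(1) for i in range(4)])
print(toplane(C,[(312,192)],77))
t=[545.5,-340,286];plan(t,-0.15)
"
```

```text
[[ 601.8 -345.   148. ]
 [ 599.6 -357.6  148. ]
 [ 493.6 -342.2  148. ]
 [ 496.3 -326.3  148. ]] [ 547.83561175 -342.7502319   148.        ]
-0.15993385710685692 [np.float64(107.1), np.float64(12.7), np.float64(107.1), np.float64(16.1)]
[[ 546.93571171 -343.08156236   77.        ]]
t 1.4 tcp [ 556.9 -343.5  400.4] yaw -0.168 tilt 0.0074 F [ 5.8  2.7 -0.6] w 88.3
shift [-11.5  -0.8 114.5] turn -0.018
```

Emit:
carry_out(rows=[[[-10,-2,0],-0.02,1],[[0,0,40],0,1],[[0,0,0],0,1],[[0,0,0],0,1]])

```text
time: 1.8
tcp_pos: [547.1, -338.1, 359.8]
tcp_rot: [-3.134, 0.003, -0.143]
force: [-0.2, -0.3, 1.1]
grip_width: 88.0
```

```bash
python3 -c "
from h import *
o=observe();np.save('o2.npy',o,allow_pickle=True)
im=snapshot('wrist')[:,:,::-1];cv2.imwrite('pics/w2.png',im)
plan([546.5,-341.5,286],-0.15)"
```

```text
t 1.85 tcp [ 547.  -338.2  359.2] yaw -0.143 tilt 0.0089 F [-0.  -0.4 -0.6] w 88.2
shift [ 0.3  3.9 73.1] turn 0.007
```

View pics/w2.png

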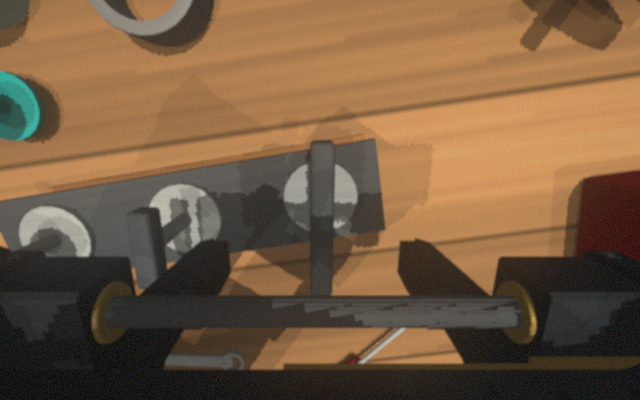

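```bash
cat >> h.py <<'E'
def plang(target,yaw=None):
    "target for the grasp point"
    o=observe(); M=R.from_euler('xyz',o['tcp_rot']).as_matrix()
    g=o['tcp_pos']+147*M[:,2]; print('grasp pt',g.round(1)); plan(np.array(target)-147*M[:,2],yaw)
E
python3 -c "
from h import *
o=np.load('o2.npy',allow_pickle=True).item()
C=cam('wrist',o)
b=toplane(C,[(310,142),(332,142),(321.5,142),(321,290)],148);print(b.round(1))
d=b[2]-b[3];print(np.arctan2(d[1],d[0]),b[2]-55*d/np.linalg.norm(d))
print(toplane(C,[(284,196),(357,196),(320,196)],77))
print(C[1].T@(b[0]-C[2]))
plang([546.5,-341.5,139],-0.15)
"
```

```text
[[ 601.7 -342.3  148. ]
 [ 599.9 -355.7  148. ]
 [ 600.8 -349.3  148. ]
 [ 498.6 -335.2  148. ]]
-0.13781523597119222 [ 546.27841843 -341.77323653  148.        ]
[[ 552.3924297  -310.57600693   77.        ]
 [ 543.39895499 -374.51107486   77.        ]
 [ 547.95360068 -342.13186755   77.        ]]
[ -2.24428882 -37.32190185 188.419852  ]
grasp pt [ 546.5 -336.9  212.2]
t 1.85 tcp [ 547.  -338.2  359.2] yaw -0.143 tilt 0.0089 F [-0.  -0.4 -0.6] w 88.2
shift [ 0.9  5.1 73.1] turn 0.007
```

Key centre is (546.5,-341.5), yaw about -0.14. Tilt is small. I correct by y+5 and descend 73 mm.

Emit:
carry_out(rows=[[[1,5,0],0,1],[[0,0,20],0,1],[[0,0,20],0,1],[[0,0,20],0,1],[[0,0,10],0,1],[[0,0,0],0,1]])

```text
time: 2.45
tcp_pos: [546.0, -347.3, 296.1]
tcp_rot: [3.141, -0.007, -0.146]
force: [0.1, -0.0, 0.6]
grip_width: 87.9
```

```bash
python3 -c "
from h import *
im=snapshot('wrist')[:,:,::-1];cv2.imwrite('pics/w3.png',im)
im=snapshot('scene')[100:260,120:360,::-1];cv2.imwrite('pics/s3.png',cv2.resize(im,None,fx=3,fy=3))
plang([546.5,-341.5,139],-0.14)"
```

```text
grasp pt [ 547.5 -347.6  150.5]
t 2.55 tcp [ 546.3 -347.2  297.5] yaw -0.146 tilt 0.0087 F [ 0.  -0.3 -0. ] w 88.2
shift [-2.  -5.9 11.4] turn -0.006
```

View pics/w3.png

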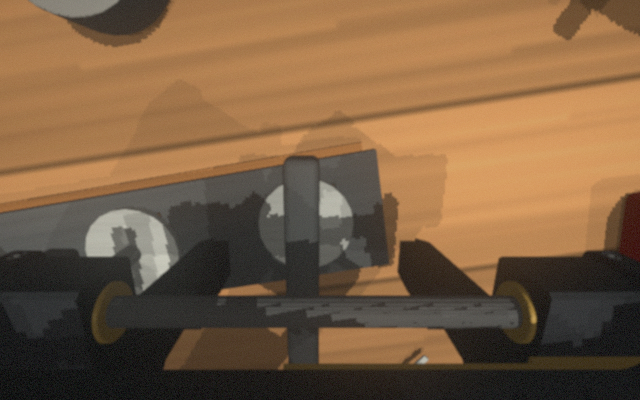

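View pics/s3.png

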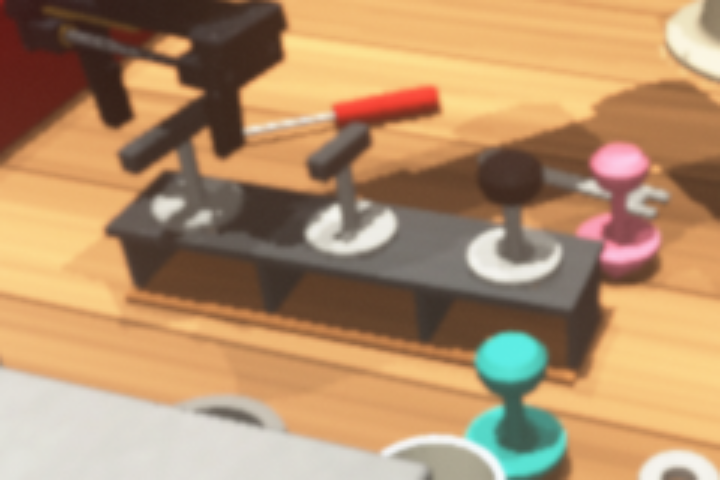

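The wrist view has the bar at column 302 and the finger mid-line at about 314, so the tool is 6 mm too far to the right, which agrees with the computed shift. I correct that and go down.

Emit:
carry_out(rows=[[[-1,-3,0],0,1],[[-1,-2,3],0,1],[[0,0,4],0,1],[[0,0,3],0,1],[[0,0,0],0,1],[[0,0,0],0,1]])

```text
time: 3.15
tcp_pos: [545.3, -341.7, 289.8]
tcp_rot: [3.137, -0.012, -0.146]
force: [0.1, -0.4, -0.6]
grip_width: 88.3
```

```bash
python3 -c "
from h import *
plang([546.5,-341.5,139],-0.14)"
```

```text
grasp pt [ 547.  -342.6  142.8]
t 3.15 tcp [ 545.3 -341.7  289.8] yaw -0.146 tilt 0.0131 F [ 0.1 -0.4 -0.6] w 88.3
shift [-0.7 -1.   3.8] turn -0.006
```

Emit:
carry_out(rows=[[[-1,-1,4],0,1],[[0,0,0],0,0],[[0,0,0],0,0],[[0,0,0],0,0],[[0,0,0],0,0],[[0,0,0],0,0],[[0,0,0],0,0],[[0,0,0],0,0]])

```text
time: 3.95
tcp_pos: [544.5, -340.6, 285.6]
tcp_rot: [3.137, -0.013, -0.146]
force: [-0.1, 0.4, -0.1]
grip_width: 34.5
```

```bash
python3 -c "
from h import *
im=snapshot('wrist')[:,:,::-1];cv2.imwrite('pics/w4.png',im)
plang([546.5,-341.5,139],-0.14)"
```

```text
grasp pt [ 546.2 -341.5  138.6]
t 4.0 tcp [ 544.5 -340.6  285.5] yaw -0.146 tilt 0.0134 F [1.2 0.6 0.4] w 30.3
shift [ 0.3 -0.1 -0.4] turn -0.006
```

View pics/w4.png

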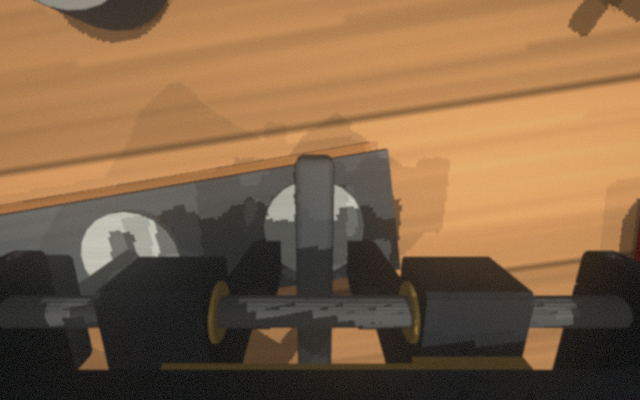

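The fingers close on the bar, which is centred at column 314. I keep closing.

Emit:
carry_out(rows=[[[0,0,0],0,0],[[0,0,0],0,0],[[0,0,0],0,0],[[0,0,0],0,0],[[0,0,0],0,0]])

```text
time: 4.5
tcp_pos: [544.5, -340.7, 285.6]
tcp_rot: [3.137, -0.013, -0.146]
force: [-0.6, -1.4, 0.6]
grip_width: 15.4
```

Gripped at 15.4 mm, against a 16 mm bar. Now I lift straight out.

Emit:
carry_out(rows=[[[0,0,-5],0,0],[[0,0,-10],0,0],[[0,0,-15],0,0],[[0,0,-20],0,0],[[0,0,-20],0,0],[[0,0,-20],0,0],[[0,0,-20],0,0],[[0,0,-15],0,0],[[0,0,-5],0,0],[[0,0,0],0,0]])

```text
time: 5.5
tcp_pos: [542.5, -339.1, 421.0]
tcp_rot: [-3.141, -0.005, -0.146]
force: [0.6, -0.1, -4.8]
grip_width: 15.3
```

```bash
python3 -c "
from h import *
im=snapshot('wrist')[:,:,::-1];cv2.imwrite('pics/w5.png',im)
im=snapshot('scene')[40:260,60:360,::-1];cv2.imwrite('pics/s5.png',cv2.resize(im,None,fx=2.5,fy=2.5))
plang([516,180,270],0.585)"
```

```text
grasp pt [ 543.1 -339.   272.9]
t 5.6 tcp [ 542.5 -339.2  419.9] yaw -0.146 tilt 0.0044 F [-0.2 -0.2 -4.9] w 15.6
shift [-102.2 -509.6    3.3] turn -0.731
```

View pics/w5.png

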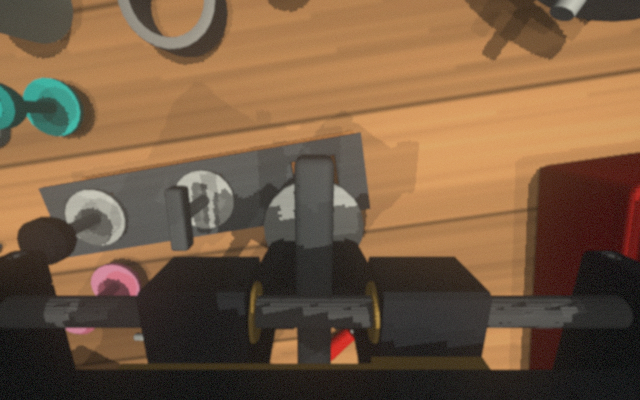

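View pics/s5.png

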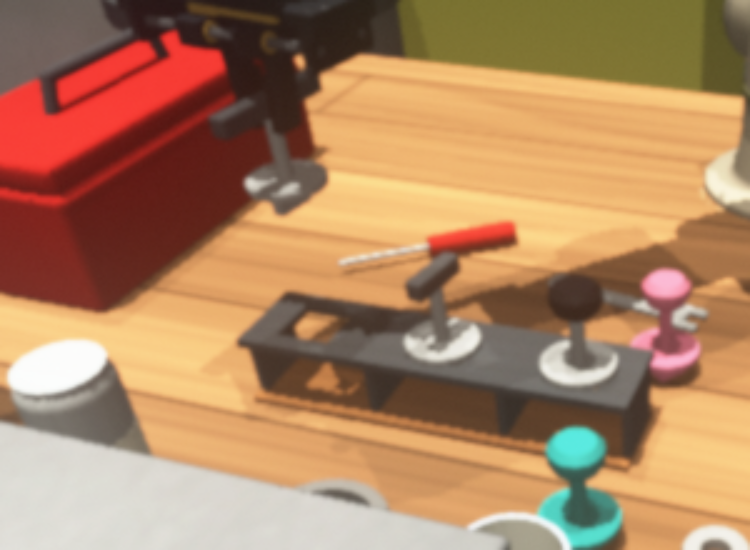

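The key is out, held straight with its blade below the flange, and the other two keys are in place. Its blade bottom is at about 184 mm, above the other keys' tops at 152 mm. I carry it over to the vise.

Emit:
carry_out(rows=[[[-4,-20,0],0,0],[[-8,-40,0],0,0],[[-8,-40,0],0,0],[[-8,-40,0],0,0],[[-8,-40,0],0,0],[[-8,-40,0],0,0],[[-8,-40,0],0,0],[[-8,-40,0],0,0],[[-8,-40,0],0,0],[[-8,-40,0],0,0]])

```text
time: 6.6
tcp_pos: [520.6, 57.6, 410.7]
tcp_rot: [-3.135, 0.013, -0.154]
force: [-0.3, 0.4, -4.3]
grip_width: 15.6
```

```bash
python3 -c "
from h import *
plang([516,180,270],0.585)"
```

```text
grasp pt [518.9  58.8 263.7]
t 6.6 tcp [520.6  57.6 410.7] yaw -0.154 tilt 0.0142 F [-0.3  0.4 -4.3] w 15.6
shift [ -21.6 -119.3   -5.2] turn -0.739
```

Emit:
carry_out(rows=[[[-5,-28,0],0,0],[[-5,-28,0],0,0],[[-5,-25,0],0,0],[[0,0,0],-0.14,0],[[0,0,0],-0.14,0],[[0,0,0],-0.14,0],[[0,0,0],-0.14,0],[[0,0,0],-0.14,0],[[0,0,0],0,0]])

```text
time: 7.5
tcp_pos: [515.2, 149.5, 403.5]
tcp_rot: [-3.12, 0.017, 0.58]
force: [0.2, 0.2, -5.2]
grip_width: 15.1
```

```bash
python3 -c "
from h import *
o=observe();np.save('o6.npy',o,allow_pickle=True)
im=snapshot('wrist')[:,:,::-1];cv2.imwrite('pics/w6.png',im)
im=snapshot('scene')[60:360,300:600,::-1];cv2.imwrite('pics/s6.png',cv2.resize(im,None,fx=2,fy=2))
plang([516,180,270],0.585)"
```

```text
grasp pt [511.4 150.7 256.7]
t 7.6 tcp [515.3 149.4 403.7] yaw 0.575 tilt 0.0275 F [-0.7  0.4 -5.2] w 15.7
shift [ 19.5 -22.4 -13.1] turn -0.01
```

View pics/w6.png

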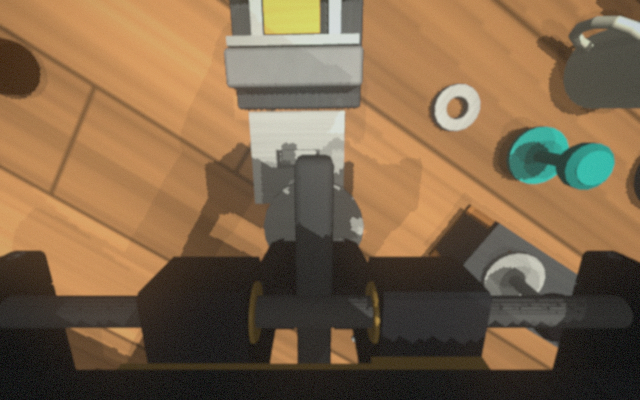

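View pics/s6.png

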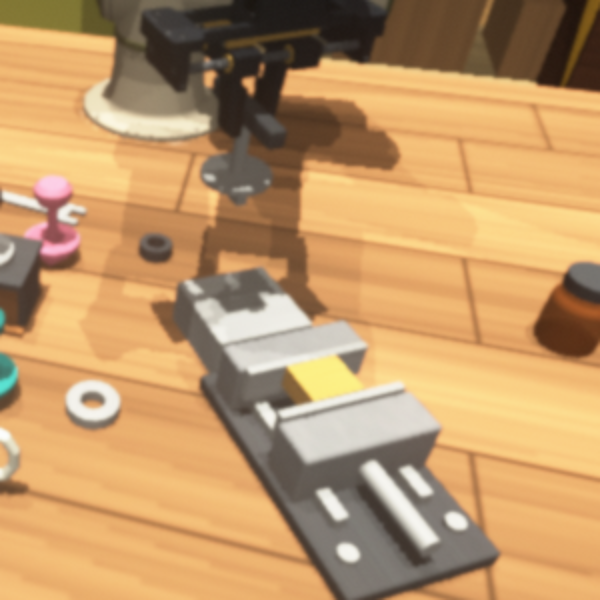

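```bash
python3 -c "
from h import *
im=cv2.imread('pics/w6.png')[90:230,230:380]
cv2.imwrite('pics/w6c.png',cv2.resize(im,None,fx=4,fy=4,interpolation=cv2.INTER_CUBIC))"
```

```text
(no output)
```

View pics/w6c.png

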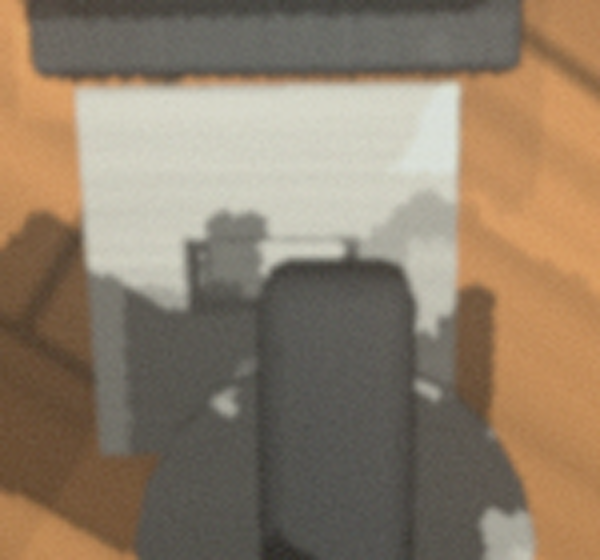

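In the crop, the block's far corners are at (77,88) and (460,83), the near-left corner is at (103,453), and the slot's far edge runs from (187,240) to (357,240).

```bash
python3 -c "
from h import *
o=np.load('o6.npy',allow_pickle=True).item()
C=cam('wrist',o)
f=lambda p:(np.array(p,float)+.5)/4-.5+np.array((230,90))
p=toplane(C,f([(77,88),(460,83),(103,453),(187,240),(357,240),(193,308)]),50);print(p.round(1))
n=np.linalg.norm
print(n(p[0]-p[1]),n(p[0]-p[2]),n(p[3]-p[4]),n(p[3]-p[5]))
ey=(p[0]-p[1])/n(p[0]-p[1]);ex=np.array([ey[1],-ey[0],0]);print('vise yaw',np.arctan2(ex[1],ex[0]), 'side yaw',np.arctan2(*(p[0]-p[2])[[1,0]]))
print('centre diag',(p[1]+p[2])/2,'far',(p[0]+p[1])/2-50*ex,'slot',(p[3]+p[4])/2-10*ex)
K=C;M=R.from_euler('xyz',o['tcp_rot']).as_matrix();print('key origin',o['tcp_pos']+216*M[:,2])
"
```

```text
[[531.2 249.3  50. ]
 [586.9 166.7  50. ]
 [448.7 193.7  50. ]
 [513.4 204.9  50. ]
 [538.6 166.7  50. ]
 [498.5 193.9  50. ]]
99.56258151343357 99.46674893753831 45.79736116169254 18.517828455695792
vise yaw 0.5935624635970207 side yaw 0.5933811929386477
centre diag [517.81160261 180.19342243  50.        ] far [517.59562416 180.03682042  50.        ] slot [517.71342904 180.17720456  50.        ]
key origin [509.54450411 151.36941519 187.57126525]
```

The measured sizes match (99.6, 99.5, 45.8). The vise is at (517.6,180.1), yaw 0.593. Next I bring the key's origin over it.

```bash
cat >> h.py <<'E'
V=np.array([517.6,180.1]);VY=0.593
def plank(z,yaw=None,xy=V):
    o=observe(); M=R.from_euler('xyz',o['tcp_rot']).as_matrix()
    k=o['tcp_pos']+215.6*M[:,2]; d=k[:2]-V; c,s=np.cos(VY),np.sin(VY)
    print('key origin',k.round(1),'in vise',round(c*d[0]+s*d[1],1),round(-s*d[0]+c*d[1],1),'rpy',o['tcp_rot'].round(3),'T',o['torque'].round(2)); plan(np.array([*xy,z])-215.6*M[:,2],yaw)
E
python3 -c "
from h import *
plank(185,VY)"
```

```text
key origin [509.7 151.3 188.2] in vise -22.7 -19.4 rpy [-3.12   0.017  0.575] T [-0.01 -0.06  0.03]
t 7.6 tcp [515.3 149.4 403.7] yaw 0.575 tilt 0.0275 F [-0.7  0.4 -5.2] w 15.7
shift [ 22.4 -19.8   3.2] turn -0.018
```

Emit:
carry_out(rows=[[[8,-7,0],-0.02,0],[[8,-7,20],0,0],[[6,-5,20],0,0],[[0,0,20],0,0],[[0,0,20],0,0],[[0,0,10],0,0],[[0,0,0],0,0]])

```text
time: 8.3
tcp_pos: [521.9, 183.0, 310.6]
tcp_rot: [-3.12, 0.014, 0.585]
force: [0.8, -0.2, -4.8]
grip_width: 15.4
```

```bash
python3 -c "
from h import *
plank(80,VY)"
```

```text
key origin [516.7 185.1  95.1] in vise 2.1 4.7 rpy [-3.12   0.014  0.585] T [-0.02 -0.01 -0.06]
t 8.3 tcp [521.9 183.  310.6] yaw 0.585 tilt 0.0261 F [ 0.8 -0.2 -4.8] w 15.4
shift [-1.8  5.  15. ] turn -0.008
```

Emit:
carry_out(rows=[[[-2,4,5],0,0],[[0,0,5],0,0],[[0,0,3],0,0],[[0,0,0],0,0]])

```text
time: 8.7
tcp_pos: [522.8, 178.5, 298.9]
tcp_rot: [-3.122, 0.011, 0.584]
force: [-0.9, -0.8, -4.9]
grip_width: 15.3
```

```bash
python3 -c "
from h import *
o=observe();np.save('o7.npy',o,allow_pickle=True)
im=snapshot('wrist')[:,:,::-1];cv2.imwrite('pics/w7.png',im)
im=snapshot('scene')[100:300,330:530,::-1];cv2.imwrite('pics/s7.png',cv2.resize(im,None,fx=3,fy=3))
plank(72,VY)"
```

```text
key origin [518.7 180.9  83.7] in vise 1.3 0.0 rpy [-3.122  0.01   0.584] T [-0.   -0.02  0.  ]
t 8.8 tcp [522.9 178.6 299.2] yaw 0.584 tilt 0.0223 F [-0.5 -0.9 -5.1] w 15.6
shift [-1.2  0.3 11.7] turn -0.009
```

View pics/w7.png

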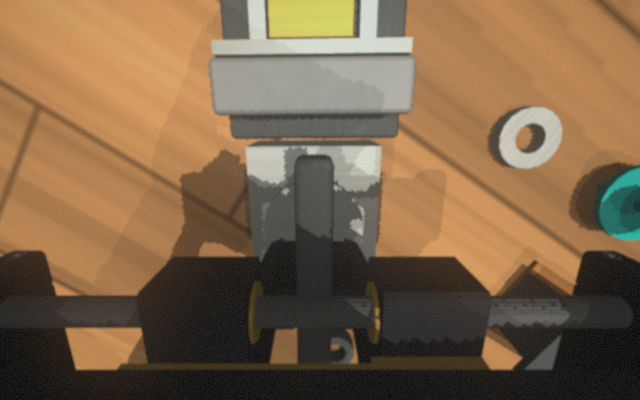

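View pics/s7.png

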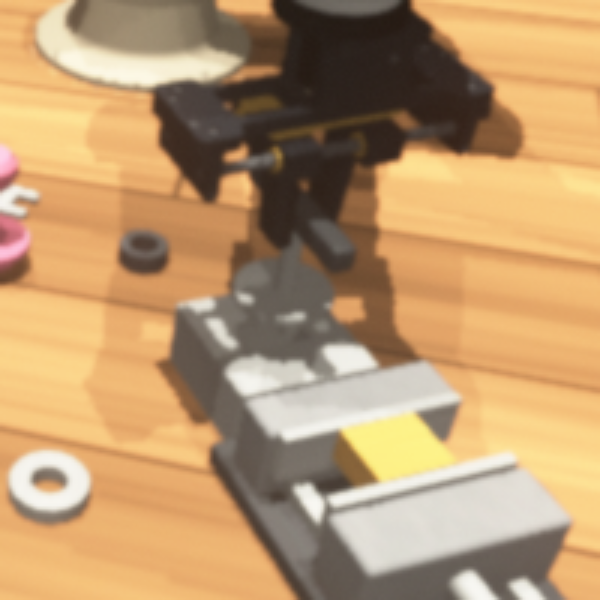

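The bar (column 314) lines up with the block's mid-column (314.5), and the origin is within 1.3 mm of the slot centre. I lower it gently.

Emit:
carry_out(rows=[[[-1,0,4],0,0],[[0,0,3],0,0],[[0,0,2],0,0],[[0,0,1],0,0]])

```text
time: 9.2
tcp_pos: [521.8, 178.1, 289.0]
tcp_rot: [-3.122, 0.009, 0.584]
force: [0.1, -1.2, -4.7]
grip_width: 15.4
```

```bash
python3 -c "
from h import *
plank(70,VY)"
```

```text
key origin [517.9 180.5  73.5] in vise 0.4 0.2 rpy [-3.122  0.009  0.584] T [-0.05 -0.03 -0.01]
t 9.2 tcp [521.8 178.1 289. ] yaw 0.584 tilt 0.0213 F [ 0.1 -1.2 -4.7] w 15.4
shift [-0.4  0.2  3.5] turn -0.009
```

Emit:
carry_out(rows=[[[0,0,1.5],0,0],[[0,0,1],0,0],[[0,0,1],0,0]])

```text
time: 9.5
tcp_pos: [521.9, 178.2, 285.7]
tcp_rot: [-3.123, 0.009, 0.584]
force: [-1.5, -0.6, 5.5]
grip_width: 15.6
```

Contact at origin height 70.2, with about 10 N on the block. I hold it there.

Emit:
carry_out(rows=[[[0,0,0.5],0,0],[[0,0,0.5],0,0],[[0,0,0.5],0,0],[[0,0,0.5],0,0]])

```text
time: 9.9
tcp_pos: [522.1, 178.3, 285.8]
tcp_rot: [-3.124, 0.006, 0.584]
force: [-2.9, 0.3, 5.0]
grip_width: 15.5
```

```bash
python3 -c "
from h import *
plank(70,VY+1.571)"
```

```text
key origin [518.9 180.7  70.2] in vise 1.4 -0.2 rpy [-3.124  0.006  0.584] T [-0.09  0.58  0.03]
t 9.9 tcp [522.1 178.3 285.8] yaw 0.584 tilt 0.0186 F [-2.9  0.3  5. ] w 15.5
shift [-1.4 -0.2  0.2] turn -1.58
```

Pressing 0.5 mm per row holds about 10 N. I start turning (negative turn raises the yaw), lightly pressed.

Emit:
carry_out(rows=[[[0,0,0.5],-0.08,0],[[0,0,0.5],-0.08,0],[[0,0,0.5],-0.08,0],[[0,0,0.5],-0.08,0]])

```text
time: 10.3
tcp_pos: [523.0, 177.5, 285.7]
tcp_rot: [-3.129, -0.001, 0.915]
force: [-1.3, -2.6, 3.8]
grip_width: 15.3
```

```bash
python3 -c "
from h import *
plank(70,VY+1.571)"
```

```text
key origin [521.  179.4  70.1] in vise 2.4 -2.5 rpy [-3.129e+00 -1.000e-03  9.150e-01] T [-0.62 -0.01 -0.05]
t 10.3 tcp [523.  177.5 285.7] yaw 0.915 tilt 0.0125 F [-1.3 -2.6  3.8] w 15.3
shift [-1.5 -3.2  0.2] turn -1.249
```

Emit:
carry_out(rows=[[[-0.4,-0.8,0.5],-0.08,0],[[-0.4,-0.8,0.5],-0.08,0],[[0,-0.5,0.5],-0.08,0],[[0,0,0.5],-0.08,0],[[0,0,0.5],-0.08,0]])

```text
time: 10.8
tcp_pos: [523.2, 176.4, 285.6]
tcp_rot: [3.138, -0.007, 1.332]
force: [0.4, -1.7, 3.3]
grip_width: 15.6
```

```bash
python3 -c "
from h import *
plank(70,VY+1.571)"
```

```text
key origin [524.3 177.6  70. ] in vise 4.2 -5.8 rpy [ 3.138 -0.007  1.332] T [-0.33 -0.25  0.  ]
t 10.8 tcp [523.2 176.4 285.6] yaw 1.332 tilt 0.0076 F [ 0.4 -1.7  3.3] w 15.6
shift [ 0.8 -7.1 -0. ] turn -0.832
```

The origin has drifted to (4,-6) mm from the slot centre. I re-centre it while staying lightly in contact.

Emit:
carry_out(rows=[[[0,-2,0.4],0,0],[[0,-2,0.4],0,0],[[0,-2,0.4],0,0]])

```text
time: 11.1
tcp_pos: [518.5, 177.4, 285.5]
tcp_rot: [3.13, -0.008, 1.329]
force: [4.0, -1.9, 2.3]
grip_width: 15.1
```

```bash
python3 -c "
from h import *
plank(70,VY+1.571)
im=snapshot('scene')[100:300,330:530,::-1];cv2.imwrite('pics/s8.png',cv2.resize(im,None,fx=3,fy=3))"
```

```text
key origin [521.3 178.5  69.9] in vise 2.2 -3.4 rpy [ 3.13  -0.008  1.329] T [-0.39 -1.03 -0.1 ]
t 11.1 tcp [518.5 177.4 285.5] yaw 1.329 tilt 0.0142 F [ 4.  -1.9  2.3] w 15.1
shift [ 0.7 -4.  -0.1] turn -0.835
```

View pics/s8.png

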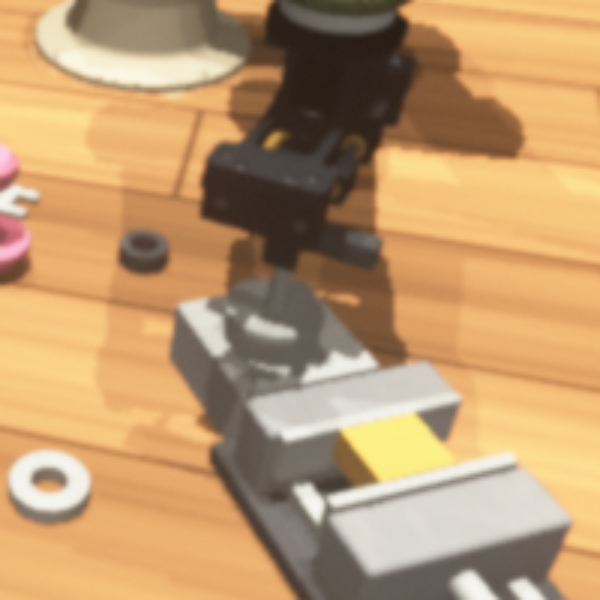

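Emit:
carry_out(rows=[[[0.2,-1,0.4],-0.08,0],[[0.2,-1,0.4],-0.08,0],[[0,-1,0.4],-0.08,0],[[0,-1,0.4],-0.06,0]])

```text
time: 11.55
tcp_pos: [515.0, 178.6, 285.3]
tcp_rot: [3.121, -0.005, 1.635]
force: [4.5, -1.0, 3.1]
grip_width: 15.3
```

```bash
python3 -c "
from h import *
plank(70,VY+1.571)"
```

```text
key origin [519.2 180.   69.8] in vise 1.3 -1.0 rpy [ 3.121 -0.005  1.635] T [-0.31 -1.06 -0.06]
t 11.55 tcp [515.  178.6 285.3] yaw 1.635 tilt 0.0208 F [ 4.5 -1.   3.1] w 15.3
shift [ 0.2 -1.6 -0.3] turn -0.529
```

The blade is at 30° to the slot, centred within 2 mm, with about 8 N of contact. I turn a little further and hold before the drop.

Emit:
carry_out(rows=[[[0,-0.5,0.4],-0.05,0],[[0,0,0.4],0,0],[[0,0,0.4],0,0]])

```text
time: 11.85
tcp_pos: [514.9, 178.8, 285.3]
tcp_rot: [3.117, -0.004, 1.684]
force: [0.6, -2.0, 5.3]
grip_width: 15.2
```

```bash
python3 -c "
from h import *
o=observe();np.save('o9.npy',o,allow_pickle=True)
im=snapshot('wrist')[:,:,::-1];cv2.imwrite('pics/w9.png',im)
plank(70,VY+1.571)"
```

```text
key origin [520.1 180.2  69.8] in vise 2.1 -1.3 rpy [ 3.117 -0.004  1.684] T [-0.38 -0.66 -0.  ]
t 11.9 tcp [514.9 178.7 285.3] yaw 1.684 tilt 0.0251 F [ 2.1 -1.3  5.9] w 15.6
shift [ 0.1 -2.5 -0.3] turn -0.48
```

View pics/w9.png

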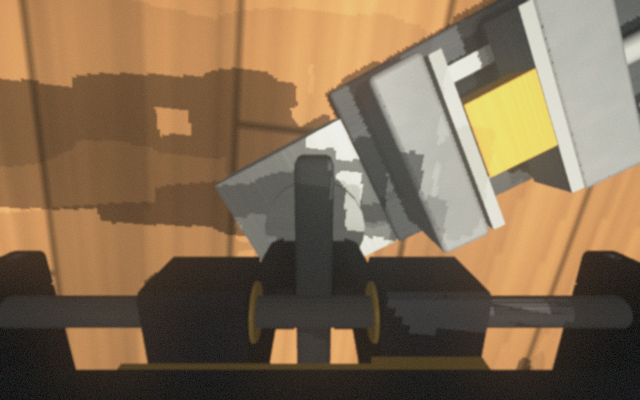

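The key is still square in the fingers, with its bar at column 314. I keep turning toward the slot, pressing lightly.

Emit:
carry_out(rows=[[[0,-0.7,0.4],-0.07,0],[[0,-0.7,0.4],-0.07,0],[[0,-0.7,0.4],-0.07,0],[[0,-0.5,0.4],-0.07,0],[[0,0,0.4],-0.07,0]])

```text
time: 12.4
tcp_pos: [513.7, 178.5, 285.2]
tcp_rot: [3.108, 0.007, 2.036]
force: [4.5, -0.8, 4.5]
grip_width: 15.5
```

```bash
python3 -c "
from h import *
plank(70,VY+1.571)"
```

```text
key origin [520.9 180.5  69.7] in vise 2.9 -1.5 rpy [3.108 0.007 2.036] T [-0.04 -1.1  -0.11]
t 12.4 tcp [513.7 178.5 285.2] yaw 2.036 tilt 0.0347 F [ 4.5 -0.8  4.5] w 15.5
shift [ 1.1 -3.1 -0.4] turn -0.128
```

The blade is within 0.13 rad but has not dropped, because the foot is about 3.5 mm off across the slot. I finish the turn and shift it.

Emit:
carry_out(rows=[[[0.5,-1.5,0.4],-0.06,0],[[0.5,-1.5,0.4],-0.06,0],[[0,-1.5,0.4],0,0]])

```text
time: 12.7
tcp_pos: [508.3, 177.6, 282.0]
tcp_rot: [3.113, 0.007, 2.156]
force: [-0.1, -0.1, -4.4]
grip_width: 15.4
```

```bash
python3 -c "
from h import *
plank(70,VY+1.571)"
```

```text
key origin [514.3 179.8  66.5] in vise -2.9 1.6 rpy [3.113 0.007 2.156] T [ 0.   -0.03 -0.02]
t 12.7 tcp [508.3 177.6 282. ] yaw 2.156 tilt 0.0296 F [-0.1 -0.1 -4.4] w 15.4
shift [-1.6  3.  -3.4] turn -0.008
```

The blade has dropped in: the force is back to the key's weight alone and the height is 66.5. I re-centre and lower it.

Emit:
carry_out(rows=[[[-1,2,1],0,0],[[0,0,2],0,0],[[0,0,3],0,0]])

```text
time: 13.0
tcp_pos: [509.7, 178.1, 273.6]
tcp_rot: [3.119, 0.003, 2.151]
force: [0.1, 0.3, -5.0]
grip_width: 15.2
```

```bash
python3 -c "
from h import *
plank(50,VY+1.571)"
```

```text
key origin [514.1 180.3  58.1] in vise -2.8 2.1 rpy [3.119e+00 3.000e-03 2.151e+00] T [ 0.01 -0.12  0.05]
t 13.0 tcp [509.7 178.1 273.6] yaw 2.151 tilt 0.023 F [ 0.1  0.3 -5. ] w 15.2
shift [-2.   2.6  8.1] turn -0.013
```

Emit:
carry_out(rows=[[[-1,1.5,2],0,0],[[0,0.5,2],0,0],[[0,0,2],0,0],[[0,0,1],0,0]])

```text
time: 13.4
tcp_pos: [512.5, 178.5, 265.9]
tcp_rot: [3.119, 0.003, 2.149]
force: [1.3, -1.2, 5.1]
grip_width: 15.4
```

```bash
python3 -c "
from h import *
plank(50,VY+1.571)"
```

```text
key origin [517.  180.6  50.4] in vise -0.2 0.7 rpy [3.119e+00 3.000e-03 2.149e+00] T [-0.17 -0.11  0.02]
t 13.4 tcp [512.5 178.5 265.9] yaw 2.149 tilt 0.0231 F [ 1.3 -1.2  5.1] w 15.4
shift [-0.7  0.2  0.4] turn -0.015
```

The key is home at 50.4, with 10 N of contact. I press lightly to seat the flange.

Emit:
carry_out(rows=[[[0,0,1],0,0],[[0,0,1],0,0],[[0,0,0],0,0]])

```text
time: 13.7
tcp_pos: [512.8, 178.4, 265.7]
tcp_rot: [3.117, 0.004, 2.149]
force: [-2.3, -0.6, -1.6]
grip_width: 15.7
```

```bash
python3 -c "
from h import *
plank(50,VY+1.571)
im=snapshot('scene')[100:300,330:530,::-1];cv2.imwrite('pics/s10.png',cv2.resize(im,None,fx=3,fy=3))"
```

```text
key origin [517.7 180.5  50.2] in vise 0.3 0.2 rpy [3.117 0.004 2.149] T [-0.17  0.63 -0.03]
t 13.7 tcp [512.8 178.4 265.7] yaw 2.149 tilt 0.0247 F [-2.3 -0.6 -1.6] w 15.7
shift [-0.2 -0.3  0.2] turn -0.015
```

View pics/s10.png

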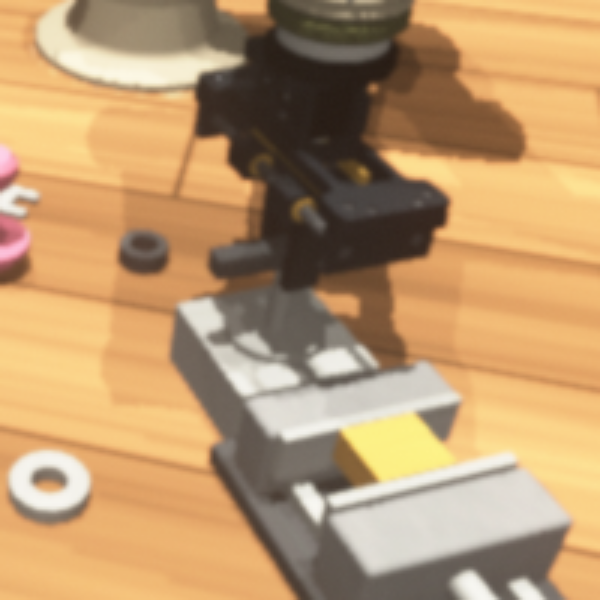

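The flange sits flat on the block. I open and withdraw straight up.

Emit:
carry_out(rows=[[[0,0,0],0,0.7],[[0,0,0],0,0.7],[[0,0,0],0,0.7],[[0,0,0],0,0.7],[[0,0,0],0,0.7],[[0,0,0],0,0.7]])

```text
time: 14.35
tcp_pos: [513.1, 178.6, 265.8]
tcp_rot: [3.115, 0.005, 2.149]
force: [0.0, -0.7, -0.0]
grip_width: 60.6
```

Emit:
carry_out(rows=[[[0,0,-5],0,0.7],[[0,0,-15],0,0.7],[[0,0,-25],0,0.7],[[0,0,-30],0,0.7],[[0,0,-30],0,0.7],[[0,0,0],0,0.7]])

```text
time: 14.95
tcp_pos: [510.2, 177.4, 375.8]
tcp_rot: [3.116, 0.004, 2.149]
force: [0.0, -0.6, -0.0]
grip_width: 61.7
```

```bash
python3 -c "
from h import *
plank(150,VY+1.571)
o=observe();np.save('o11.npy',o,allow_pickle=True)
cv2.imwrite('pics/w11.png',snapshot('wrist')[:,:,::-1])
im=snapshot('scene')[:,:,::-1];cv2.imwrite('pics/s11f.png',im);cv2.imwrite('pics/s11.png',cv2.resize(im[100:300,330:530],None,fx=3,fy=3))"
```

```text
key origin [515.4 179.7 160.3] in vise -2.1 0.9 rpy [3.116 0.004 2.149] T [-0.1  -0.11  0.03]
t 14.95 tcp [510.2 177.4 375.8] yaw 2.149 tilt 0.0263 F [ 0.  -0.6 -0. ] w 61.7
shift [-0.8  1.8 10.3] turn -0.015
```

View pics/w11.png

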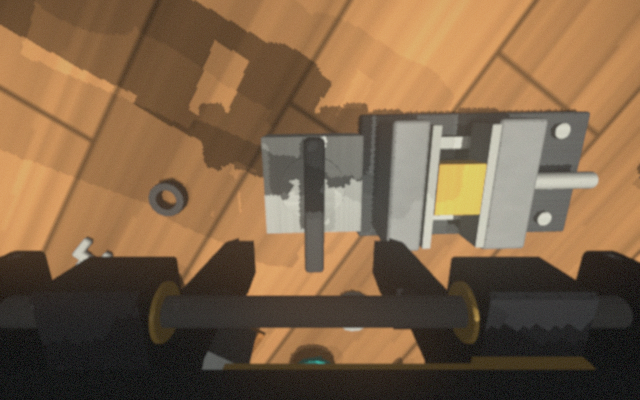

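View pics/s11.png

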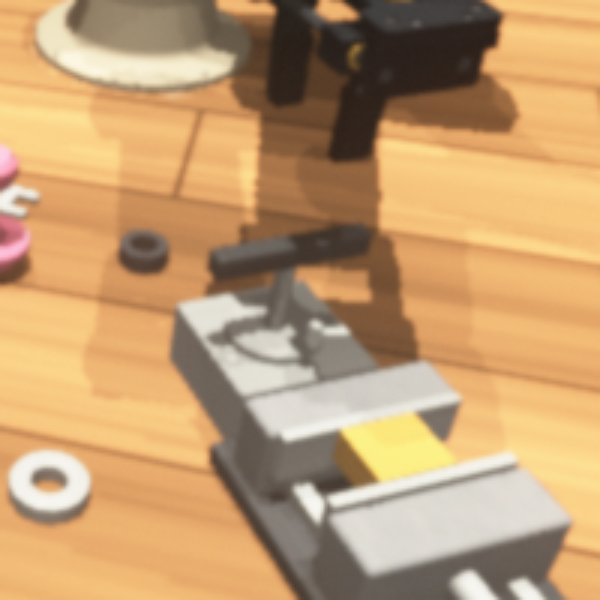

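View pics/s11f.png

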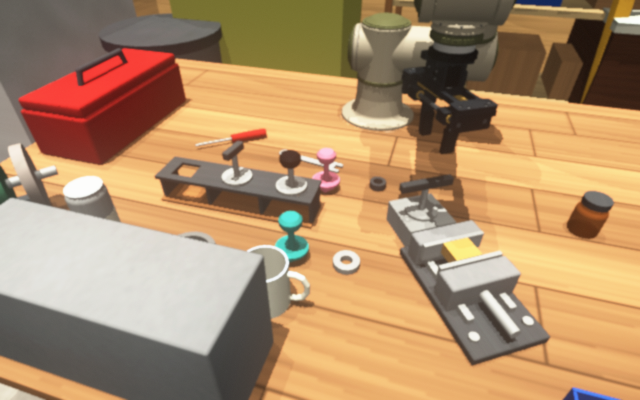

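The key stands on the block with its bar along the slot and the gripper clear. The other keys are still at (237,175) and (291,183) in the scene view. One numeric check on centring, angle and height before handing in.

```bash
python3 -c "
from h import *
o=np.load('o11.npy',allow_pickle=True).item();C=cam('wrist',o)
b=toplane(C,[(314.5,138),(314,272)],128);c=b.mean(0);d=b[0]-b[1]
e=c[:2]-V;k,s=np.cos(VY),np.sin(VY)
print(c,'len',np.linalg.norm(d),'vs slot',np.arctan2(d[1],d[0])-VY-np.pi/2,'in vise',k*e[0]+s*e[1],-s*e[0]+k*e[1])
S=cam('scene');u=np.array([-s,k,0]);x=np.array([k,s,0])
for z in (128,148):
  p=np.array([*V,z]);q=proj(S,[p+55*u,p-55*u]);print(z,((q-[330,100])*3+1).round())
"
```

```text
[516.8243241  180.34145066 128.        ] len 108.72261956324611 vs slot -0.016601651420730335 in vise -0.508308072144798 0.633714786397196
128 [[366. 227.]
 [212. 256.]]
148 [[372. 201.]
 [217. 230.]]
```

```bash
python3 -c "
from h import *
job_done();print(observe()['time'])"
```

```text
the job is handed in; nothing more can be done
the job is handed in; nothing more can be done
```

The blade key is standing in the vise's lock block, fully home and released, and the job is handed in. The last clock reading before that was about 15 s of the 51 s allowed.

I took the long-bar key out of the rack and set it crosswise on the block at about 10 N. I turned it in light contact, re-centring it twice. The blade did not drop at first at 0.13 rad from the slot because it was a few mm off centre; a small shift freed it. I then pushed the key home and backed the gripper straight up.

**Last checks on the key:**
- **Centring:** within about 1 mm of the slot centre.
- **Angle:** the bar is 0.017 rad off the slot's line.
- **Height:** the bar ends appear in the scene picture within about 6 px (3x crop) of where the home height puts them. The arm read 50.2 mm just before release.
- **Upright:** it looks upright with its flange flat, but I did not measure its tilt after release.

The other two keys look unmoved in the rack, judged by eye in the scene view. The gripper is clear of everything and its force reads about zero. The tool drifted to about 0.03 rad of tilt during the job, within the limits. No check failed or disagreed at the end.

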